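Change the lab supply over from the specimen oven to the testing machine

TASK

The lab's supply can carry only one machine at a time. First turn the specimen oven's isolator, the one with the short bar handle, back to off; then turn the testing machine's isolator, the one with the long bar handle, fully to on. The two must never be on together.

Things in the scene. Friction and masses are not known exactly. Their poses are not given: they have to be found in the camera images.
- oven (a joint): Angle (rad) of the oven isolator's short handle: 0 off, 1.047 (60 degrees) on; grows clockwise seen from above. Starts on. Hard stops at both ends; a sprung detent resists with up to 0.15 N m and past half-way snaps it to the nearer end. Off: bar parallel to the box's longer side, white line away from the robot; on: 60 degrees clockwise of that. Black strokes on the disc mark both.
- oven_grip (a point): Grip point of the SHORT handle, a black bar 52 mm long, 16 thick, 32 high: on its upright turning axis, mid-length, 10 mm below its top, 108 mm above the bench. Under the bar: a hub 40 mm across, 12 high, then a disc 84 mm across on a fixed grey, pale-lidded box 130 x 110, 70 high. x: along the bar to the end with the white line, y across, z up, turning with it.
- tester (a joint): Angle (rad) of the testing machine isolator's long handle: 0 off, 1.047 on, clockwise seen from above; starts off. Stops, detent and off and on directions as for the oven's handle.
- tester_grip (a point): Grip point of the LONG handle: a black bar 100 mm long, 16 thick, 32 high; point, axes, heights, hub, disc and box just as for the short handle. Which isolator stands to the left varies; each box is turned up to 20 degrees. The low round dial farther off, with a small knob, is not part of the job.
Things that resemble listed ones, but are neither listed nor needed, are in the scene too. Leave any yellow look-alike of the part that bears tester alone. What is shaped like the part that bears oven but purple is not meant.

How it is judged:
By the outcome, as a careful person would: the job done as asked, in the order asked, and still so for the second after the job is handed in, with the robot touching nothing.
It also fails if it takes over 48 s, if anything falls off the work surface, if the arm or the gripper's body presses on something with over 40 N, if the wrist force passes 120 N, or if a joint passes its speed limit or range.

ROBOT

A 6-joint arm with a two-finger parallel gripper is mounted at the origin on the work surface. World frame = base frame: x ahead of the robot, y to its left, z up, the work surface at z = 0. Lengths are in m, angles in rad, forces in N, time in s.
With the tool pointing down it reaches from about 0.35 to 0.975 m from the base axis. Payload 7.1 kg.
Tool frame: the origin (TCP) lies midway between the tips of the shut fingers; the grasp point (between the pads) lies 19 mm behind it; z points along the fingers, y is the line along which they close (so a half turn about z gives the same grasp; the last joint's range is limited). The gripper opens to 88 mm and grips with 3 to 60 N. Pads are 20 mm wide; open, the fingers measure 115 mm over their backs; the gripper's body (75 mm by 178 mm) begins 61 mm behind the grasp point.
Start: joints at [-1.271, 0.423, 1.63, -0, 1.089, -0.019], TCP at [0.196, -0.593, 0.223] pointing down, gripper open.
Joint ranges: [-3, 3], [-0.9, 2.11], [0.09, 2.58], [-1.31, 4.45], [0.11, 2.69], [-2.54, 2.54]. Speed limits (rad/s): [2.39, 2.39, 3.01, 3.14, 3.14, 3.14].

INTERFACE

Orientations are given as a unit quaternion [w, x, y, z].
In Python, from station import move_pose, movel, movej, command_gripper, wait, inverse_kinematics, read_camera, camera_info, MotionError, job_done, get_time, get_joint_pos, get_qvel, get_effort, get_tcp_pos, get_ee_rot, get_ft_force, get_ft_torque, get_grip_width, get_finger_force gives the robot as it stands. Calls block until the motion is done:
- move_pose(position, orientation): joint-space move of the TCP to a pose.
- movel(position, frame=None, v=0.15, until_force=None): straight line of the TCP; frame=None keeps the orientation; v is the mean speed in m/s. With until_force (N) it stops when the force on the tool has changed by that much, and returns True; else False.
- movej(angles): joint-space move.
- command_gripper(opening): opening from 0.0 (shut) to 1.0 (fully open); the grip force is fixed at half the most; returns when the fingers have stopped.
- wait(seconds).
- inverse_kinematics(position, orientation): joint angles nearest the present ones, or None.
- read_camera(name): name is "scene" or "top" or "wrist"; returns the picture (400x640x3 uint8, red, green, blue); there is no depth.
- camera_info(name): a dict with "intrinsics" (3x3 intrinsics, pixels), "dist" ([k1, k2, p1, p2, k3] as OpenCV has them; the pictures are not rectified), "T" (4x4, takes a point from camera to world coordinates); the wrist camera has in their place "tool_from_camera" (4x4, takes a point from camera to tool coordinates, whose origin is the TCP and whose axes are the flange's). Camera axes: x right, y up, looking along -z (the intrinsics and any distortion apply to the point x, -y, -z); pixel columns grow to the right and rows downward; lengths in m; the calibration is good to about 2 mm. A picture is of the moment at which its call begins: read the wrist's pose just before it. camera_info takes no time and is no camera call.
A pose or a line that the arm cannot do raises MotionError and nothing moves.
- job_done(): hands the job in; it is judged then, once.
Readings, each from a call of its own:
- get_time(): time.
- get_joint_pos(): joint angles.
- get_qvel(): joint speeds.
- get_effort(): joint torques, N m.
- get_tcp_pos(): TCP position.
- get_ee_rot(): TCP orientation.
- get_ft_force(): force on the tool from outside, world axes, zero at the start.
- get_ft_torque(): the same for the moment, N m.
- get_grip_width(): opening from 0.0 (shut) to 1.0 (fully open).
- get_finger_force(): force on a finger pad.
Only numpy, scipy, OpenCV 4.12 (cv2) and the standard library are available. Lean on these libraries where they do the work, as an engineer would, in place of code of your own. Each camera call takes 0.05 s, during which the arm holds its last target. There are 200 camera calls.

## Working session

There is one attempt and no reset: what is moved stays moved. The work goes in short steps, each a Python script; the robot and the scene stay as the last script left them, time stands still between calls to the robot, and variables do not carry over. Pictures are saved under pics/ and viewed, at most 10 in all, crops included, and the job is handed in when it is done.

```bash
mkdir -p pics; python3 - <<'E'
from station import *
import cv2,numpy as np
for n in("top","scene"):
    cv2.imwrite(f"pics/{n}0.png",read_camera(n)[:,:,::-1])
    i=camera_info(n);print(n,np.round(i["intrinsics"],1).tolist(),i["dist"],np.round(i["T"],3).tolist())
print(get_time(),get_ee_rot())
E
```

```text
top [[442.3, 0.0, 319.6], [0.0, 442.3, 200.7], [0.0, 0.0, 1.0]] [0.02744534 0.         0.         0.         0.        ] [[0.02, 0.998, -0.065, 0.393], [-0.999, 0.022, 0.023, -0.027], [0.025, 0.065, 0.998, 1.012], [0.0, 0.0, 0.0, 1.0]]
scene [[405.9, 0.0, 319.8], [0.0, 405.9, 199.3], [0.0, 0.0, 1.0]] [-0.00216789  0.          0.          0.          0.        ] [[0.663, -0.581, 0.471, 0.859], [0.748, 0.508, -0.427, -0.386], [0.009, 0.636, 0.772, 0.741], [0.0, 0.0, 0.0, 1.0]]
0.1 [-6.85509364e-04  9.87323258e-01  1.58720842e-01 -8.79306024e-05]
```

View pics/top0.png

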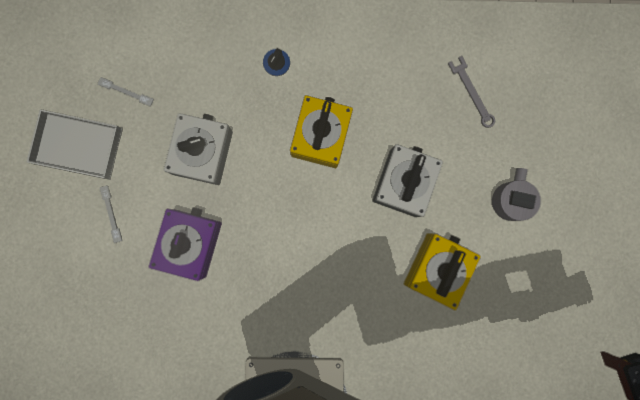

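View pics/scene0.png

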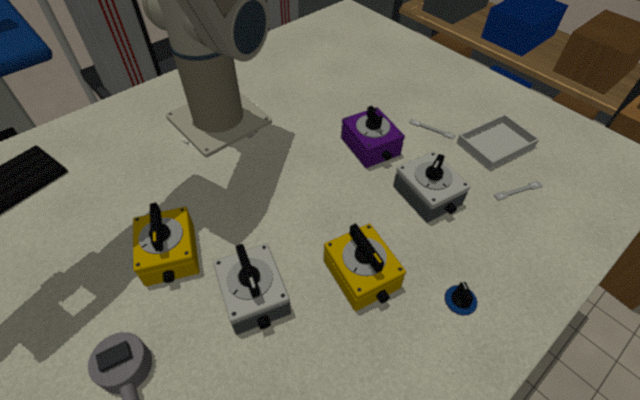

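Candidates in the top view:
- Grey box (198,148) with a short bar: fits the oven.
- Grey box (409,180) with a long bar: fits the tester.
- Yellow boxes (322,130) and (445,270) are look-alikes of the tester, and the purple one (185,243) of the oven. All three are to be left alone.
- The blue dial (277,62) isn't part of the job.

I'll confirm with an enlarged crop.

```bash
python3 - <<'E'
import cv2,numpy as np
im=cv2.imread("pics/top0.png")
a=im[105:195,155:245];b=im[135:225,365:455]
cv2.imwrite("pics/crop0.png",cv2.resize(np.hstack([a,b]),(800,400),interpolation=cv2.INTER_CUBIC))
E
```

```text
(no output)
```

View pics/crop0.png

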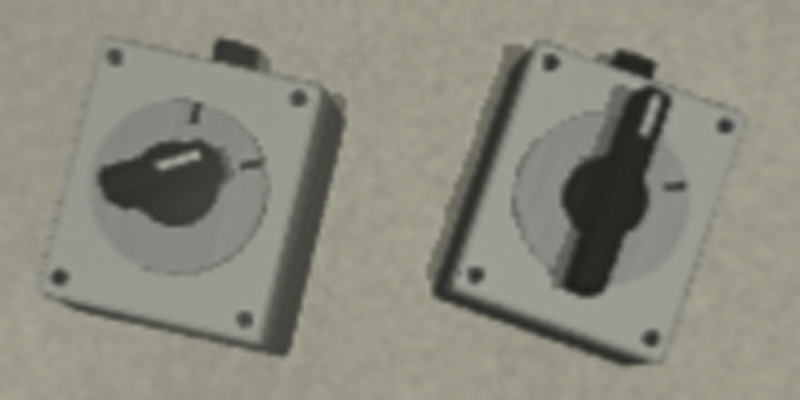

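The crop confirms it. On the left, the grey box has a short bar set at the "on" stroke, so it's the oven. On the right, the grey box has a long bar at "off", so it's the tester. The four lid screws are clear on both boxes and centred on the axes, so I'll measure from those.

```bash
cat > h.py <<'E'
from station import *
import cv2,numpy as np
from scipy.spatial.transform import Rotation as R
def ray(px,i,T,z):
    u=cv2.undistortPoints(np.array(px,float).reshape(-1,1,2),i["intrinsics"],np.array(i["dist"],float)).reshape(-1,2)
    d=np.c_[u[:,0],-u[:,1],-np.ones(len(u))]@T[:3,:3].T
    return T[:3,3]+d*((z-T[2,3])/d[:,2])[:,None]
def project(P,i,T):
    c=(np.atleast_2d(P)-T[:3,3])@T[:3,:3]
    return cv2.projectPoints(c*[1,-1,-1],np.zeros(3),np.zeros(3),i["intrinsics"],np.array(i["dist"],float))[0].reshape(-1,2)
def blob(im,p,r,dark=True):
    x,y=np.round(p).astype(int); w=cv2.cvtColor(im[y-r:y+r+1,x-r:x+r+1],cv2.COLOR_RGB2GRAY).astype(float)
    w=np.clip(np.median(w)-10-w,0,None); yy,xx=np.mgrid[-r:r+1,-r:r+1]
    return np.array([x+(w*xx).sum()/w.sum(),y+(w*yy).sum()/w.sum()])
def box(S):  # screws in order far-left, far-right, near-right, near-left
    d=S[0]-S[3]+S[1]-S[2]; return S.mean(0),np.arctan2(d[1],d[0]),np.linalg.norm(S-np.roll(S,-1,0),axis=1)
def quat(yaw):  # tool down, tool x along yaw, so y closes across
    x=np.array([np.cos(yaw),np.sin(yaw),0]);z=np.array([0,0,-1.]);q=R.from_matrix(np.c_[x,np.cross(z,x),z]).as_quat()
    return q[[3,0,1,2]]
def wristT():
    p=np.array(get_tcp_pos());q=np.array(get_ee_rot());W=np.eye(4);W[:3,:3]=R.from_quat(q[[1,2,3,0]]).as_matrix();W[:3,3]=p
    return W@np.array(camera_info("wrist")["tool_from_camera"])
E
python3 - <<'E'
from h import *
im=cv2.imread("pics/top0.png")[:,:,::-1].copy();i=camera_info("top");T=np.array(i["T"])
k=4.4444
C={"oven":[(115,57),(298,98),(245,320),(60,277)],"tester":[(550,63),(725,126),(652,338),(476,275)]}
for n,c in C.items():
    o=np.array([155,105]) if n=="oven" else np.array([365-90,135])
    px=np.array([blob(im,np.array(p)/k+o,3) for p in c])
    S=ray(px,i,T,.07);m,a,l=box(S);print(n,m,np.degrees(a),l)
    for yaw in(a,a+np.pi,a-np.pi/3,a-np.pi/3+np.pi):
        q=inverse_kinematics([m[0],m[1],.09],quat(yaw));print(np.round(np.degrees(yaw)),None if q is None else np.round(q,2))
print(np.round(camera_info("wrist")["tool_from_camera"],3),np.round(camera_info("wrist")["intrinsics"]))
E
```

```text
oven [0.56407534 0.21936632 0.07      ] -11.474839588740064 [0.08987394 0.10998972 0.09023639 0.1094278 ]
-11.0 [ 0.35  0.57  1.75 -0.    0.82  2.12]
169.0 [ 0.35  0.57  1.75 -0.    0.82 -1.02]
-71.0 None
109.0 [ 0.35  0.57  1.75 -0.    0.82  0.03]
tester [ 0.50459342 -0.241212    0.07      ] -18.774087348174326 [0.08995549 0.10977914 0.08985923 0.11025132]
-19.0 [-0.47  0.52  1.86 -0.    0.77  1.43]
161.0 [-0.47  0.52  1.86 -0.    0.77 -1.71]
-79.0 [-0.47  0.52  1.86 -0.    0.77  2.48]
101.0 [-0.47  0.52  1.86 -0.    0.77 -0.66]
[[ 0.     0.965  0.262  0.071]
 [ 1.    -0.001  0.001 -0.001]
 [ 0.001  0.262 -0.965 -0.162]
 [ 0.     0.     0.     1.   ]] [[315.   0. 321.]
 [  0. 315. 204.]
 [  0.   0.   1.]]
```

```bash
python3 - <<'E'
from h import *
import json
i=camera_info("wrist");D={"tester":([.5046,-.2412],-18.77,161.2),"oven":([.5641,.2194],-11.47,108.5)}
out={}
for n,(c,a,y) in D.items():
    move_pose([*c,.25],quat(np.radians(y)))
    T=wristT();im=read_camera("wrist")
    Z=R.from_euler('z',a,degrees=True).as_matrix()
    S0=np.array([[.055,.045,0],[.055,-.045,0],[-.055,-.045,0],[-.055,.045,0]])@Z.T+[*c,.07]
    px=project(S0,i,T); print(np.round(px),get_joint_pos())
    v=im[:,:,::-1].copy()
    for k,p in enumerate(px):
        cv2.circle(v,tuple(int(t) for t in p),8,(0,0,255),1)
    cv2.imwrite(f"pics/w_{n}.png",v);np.save(f"w_{n}.npy",T);np.save(f"px_{n}.npy",px)
    try:
        b=np.array([blob(im,p,9) for p in px]);S=ray(b,i,T,.07);m,an,l=box(S);print(n,b-px,m,np.degrees(an),l)
    except Exception as e:print(e)
print(get_time())
a=cv2.imread("pics/w_tester.png");b=cv2.imread("pics/w_oven.png")
cv2.imwrite("pics/w.png",cv2.resize(np.vstack([a,b]),(480,600)))
E
```

```text
[[360. 233.]
 [282. 233.]
 [278. 136.]
 [363. 136.]] [-4.68369687e-01  2.95623315e-01  1.75218508e+00 -1.19780675e-04
  1.09380653e+00 -1.70933313e+00]
tester [[ 2.19991638 -1.26218249]
 [ 2.13811049 -1.07932435]
 [ 1.33919079 -1.0629487 ]
 [ 2.12660625 -1.38638994]] [ 0.50401782 -0.23870814  0.07      ] -18.425764614609854 [0.08997721 0.10978933 0.09075511 0.10990863]
[[385. 176.]
 [343. 242.]
 [259. 196.]
 [298. 124.]] [ 3.49787148e-01  3.64762748e-01  1.65136006e+00 -1.99391645e-04
  1.12553446e+00  2.78617089e-02]
oven [[ 0.71425266 -2.45620899]
 [ 0.53200119 -2.31916096]
 [ 0.34150565 -2.52669362]
 [ 0.89939162 -3.35073542]] [0.56380513 0.22245067 0.07      ] -11.675784363037538 [0.08990492 0.11003637 0.09069843 0.11003834]
3.6167
```

View pics/w.png

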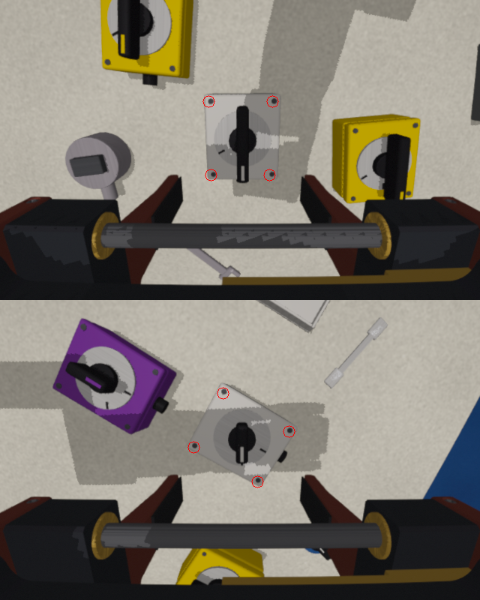

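The wrist view shows both boxes with their screws inside the predicted circles. The two views agree within 3 mm, and I'll weight the wrist view more. Next I'll grasp the oven handle.

```bash
cat >> h.py <<'E'
def st(s): print(s,round(get_time(),2),"F",np.round(get_ft_force(),1),"T",np.round(get_ft_torque(),2),"w",round(get_grip_width()*88,1),"ff",np.round(get_finger_force(),1),"tcp",np.round(get_tcp_pos(),4),"j6",round(get_joint_pos()[5],3))
def grasp(c,yaw):
    q=quat(np.radians(yaw));st("hover")
    move_pose([*c,.16],q); print(movel([*c,.092],v=.08,until_force=15)); st("down")
    command_gripper(0.0); st("closed")
E
python3 - <<'E'
from h import *
grasp([.5639,.2217],-11.6+120)
E
```

```text
hover 3.62 F [-0.8 -0.3 -0.1] T [-0.05 -0.13 -0.03] w 88.0 ff 0.0 tcp [0.5644 0.2185 0.25  ] j6 0.028
False
down 5.07 F [ 0.  -0.5 -0.8] T [-0.06 -0.1   0.02] w 87.9 ff 0.0 tcp [0.5643 0.2218 0.0923] j6 0.034
closed 6.17 F [ 1.2 -0.1  0.3] T [-0.01 -0.12  0.01] w 16.1 ff 30.0 tcp [0.564  0.2217 0.092 ] j6 0.034
```

```bash
python3 - <<'E'
from h import *
q0=np.array(get_joint_pos())
for d in(20,40,52,58,60,61.5):
    q=q0.copy();q[5]-=np.radians(d);movej(q);st(d)
    if abs(get_ft_torque()[2])>2.5 or np.linalg.norm(get_ft_force())>40:print("stop");break
E
```

```text
20 6.59 F [-1.1  0.3  0.4] T [-0.1   0.15 -0.05] w 15.9 ff 30.0 tcp [0.5638 0.2216 0.092 ] j6 -0.312
40 7.02 F [-2.8 -3.   2.8] T [-0.29  0.29  0.02] w 15.7 ff 30.0 tcp [0.5636 0.2214 0.092 ] j6 -0.659
52 7.33 F [-4.1 -4.1  3.5] T [-0.51  0.41  0.12] w 15.8 ff 30.0 tcp [0.5635 0.2213 0.0919] j6 -0.867
58 7.58 F [-3.  -4.7  5.1] T [-0.49  0.41  0.13] w 15.5 ff 30.0 tcp [0.5635 0.2212 0.092 ] j6 -0.971
60 7.83 F [-4.  -4.5  3.7] T [-0.53  0.43  0.18] w 15.7 ff 30.0 tcp [0.5635 0.2212 0.092 ] j6 -1.006
61.5 8.08 F [-3.3 -5.5  5. ] T [-0.57  0.41 -0.58] w 16.0 ff 30.2 tcp [0.5634 0.2211 0.092 ] j6 -1.031
```

The torque jump at the last step shows the stop was reached. Now I'll release, rise and check.

```bash
python3 - <<'E'
from h import *
command_gripper(1.0);st("open")
p=get_tcp_pos();movel([p[0],p[1],.25],v=.15)
im=read_camera("wrist")
move_pose([.5043,-.2393,.25],quat(np.radians(161.4)));t=read_camera("top")
cv2.imwrite("pics/o1.png",np.vstack([cv2.resize(im[90:290,170:490,::-1],(480,300)),cv2.resize(t[90:290,100:420,::-1],(480,300),interpolation=cv2.INTER_CUBIC)]));st("")
E
```

```text
open 9.26 F [ 0.2  0.9 -0.3] T [ 0.03 -0.13  0.03] w 87.9 ff 0.0 tcp [0.564  0.2217 0.092 ] j6 -1.04
 12.26 F [-0.2  1.  -0.2] T [ 0.03 -0.12  0.01] w 87.6 ff 0.0 tcp [ 0.5048 -0.2384  0.25  ] j6 -1.71
```

View pics/o1.png

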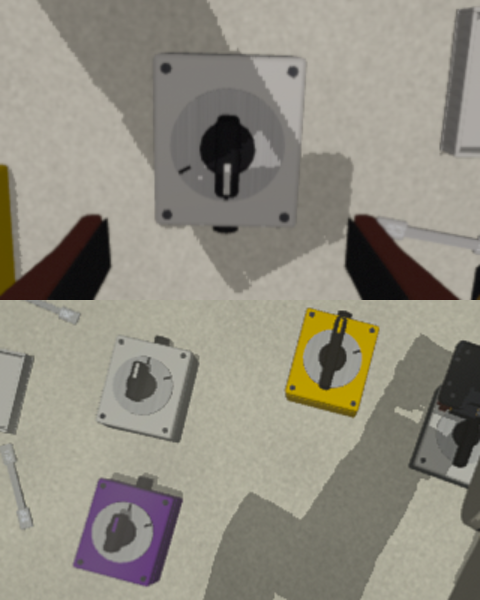

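The oven bar (crop 228,160) now lies along the box's long side with its white line on the off stroke, so the oven is off. Next is the tester. I'll stop if the grasp readings look wrong.

```bash
python3 - <<'E'
from h import *
grasp([.5042,-.2393],161.4)
w=get_grip_width()*88
assert 14<w<18.5 and np.linalg.norm(get_ft_force())<25
q0=np.array(get_joint_pos())
for d in(20,40,52,58,60,61.5):
    q=q0.copy();q[5]+=np.radians(d);movej(q);st(d)
    if abs(get_ft_torque()[2])>2.5 or np.linalg.norm(get_ft_force())>40:print("stop");break
E
```

```text
hover 12.26 F [-0.2  1.  -0.2] T [ 0.03 -0.12  0.01] w 87.6 ff 0.0 tcp [ 0.5048 -0.2384  0.25  ] j6 -1.71
False
down 13.71 F [-0.9  0.8  0.6] T [ 0.05 -0.19 -0.02] w 88.2 ff 0.0 tcp [ 0.5045 -0.2395  0.0923] j6 -1.711
closed 14.81 F [-1.3 -4.1 -0.6] T [-0.49  0.07 -0.08] w 15.9 ff 30.0 tcp [ 0.504  -0.2398  0.092 ] j6 -1.711
20 15.23 F [-0.1 -1.  -0.7] T [ 0.04 -0.2   0.07] w 15.4 ff 30.0 tcp [ 0.5041 -0.2396  0.092 ] j6 -1.365
40 15.66 F [ 2.3  0.9 -0.9] T [ 0.31 -0.38 -0.09] w 16.1 ff 30.0 tcp [ 0.5043 -0.2395  0.092 ] j6 -1.018
52 15.97 F [ 2.4  3.2 -1.3] T [ 0.54 -0.5  -0.16] w 15.8 ff 30.0 tcp [ 0.5043 -0.2395  0.092 ] j6 -0.81
58 16.23 F [ 4.3  2.7 -1.7] T [ 0.58 -0.57 -0.13] w 16.2 ff 30.0 tcp [ 0.5044 -0.2395  0.092 ] j6 -0.705
60 16.48 F [ 3.7  3.5 -1.6] T [ 0.62 -0.67 -0.14] w 15.8 ff 30.0 tcp [ 0.5044 -0.2395  0.092 ] j6 -0.671
61.5 16.73 F [ 3.4  3.4 -0.9] T [ 0.67 -0.73  0.61] w 16.0 ff 30.2 tcp [ 0.5044 -0.2395  0.092 ] j6 -0.646
```

```bash
python3 - <<'E'
from h import *
command_gripper(1.0);st("open")
p=get_tcp_pos();movel([p[0],p[1],.25],v=.15)
im=read_camera("wrist")
movej([-1.271,0.423,1.63,0,1.089,-0.019]);t=read_camera("top")
cv2.imwrite("pics/t1.png",np.vstack([cv2.resize(im[90:290,170:490,::-1],(480,300)),cv2.resize(t[70:290,140:490,::-1],(480,300),interpolation=cv2.INTER_CUBIC)]));st("")
E
```

```text
open 17.9 F [-0.9  0.2  0.1] T [-0.03 -0.12 -0.04] w 87.8 ff 0.0 tcp [ 0.5041 -0.2398  0.092 ] j6 -0.637
 20.92 F [ 0.7  0.  -0.9] T [ 0.   -0.02 -0.03] w 88.0 ff 0.0 tcp [ 0.1969 -0.5928  0.2228] j6 -0.019
```

View pics/t1.png

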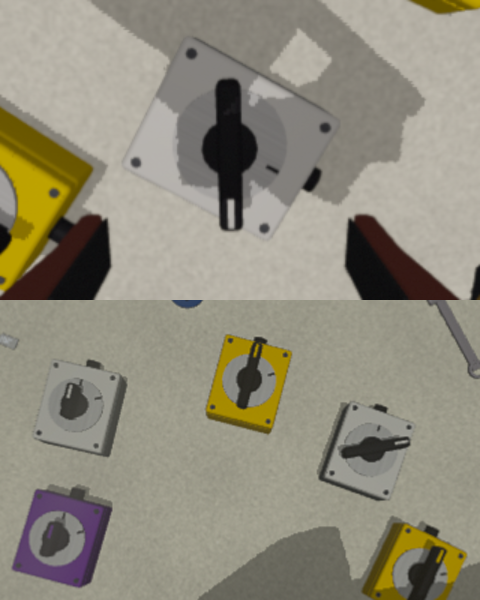

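The tester bar (crop 375,448) points along its on stroke, the oven (crop 75,400) is still off, and the look-alikes haven't moved.

```bash
python3 -c "
from station import *
print(job_done())"
```

```text
the job is handed in; nothing more can be done
None
```

The oven isolator was turned off first, then the testing machine's isolator was turned fully on to its stop; the job was handed in about 21 s into the 48 s limit, with the arm clear of everything.

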